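# Lock the water-filter hatch with the flat-blade key

### The arm

A 6-joint arm with a two-finger parallel gripper is mounted at the origin on a cart in front of the work surface, level with it; the furniture and walls round the work are solid. World frame = base frame: x ahead of the robot, y to its left, z up, the work surface at z = 0. Lengths are in m, angles in rad, forces in N, time in s.
With the tool pointing down it reaches from about 0.325 to 0.9 m from the base axis. Payload 6.1 kg.
Tool frame: the origin (TCP) lies between the finger pads; the fingertips stand 8 mm ahead of it and the grasp point (between the pads) lies 11 mm behind it; z points along the fingers, y is the line along which they close (so a half turn about z gives the same grasp; the last joint's range is limited). The gripper opens to 85 mm and grips with 20 to 120 N. Pads are 22 mm wide; open, the fingers measure 114 mm over their backs; the gripper's body (76 mm by 85 mm) begins 54 mm behind the grasp point. The pads swing forward as they close: fully open they stand 13 mm farther back than shut.
Start: joints at [-1.378, 0.22, 1.526, -0, 1.395, -0.126], TCP at [0.196, -0.594, 0.239] pointing down, gripper open.
Joint ranges: [-2.98, 2.98], [-0.91, 2.08], [0.09, 2.57], [-1.24, 4.39], [0.2, 2.65], [-2.68, 2.68]. Speed limits (rad/s): [2.57, 2.57, 3.01, 3.14, 3.14, 3.14].

### API

Orientations are given as a unit quaternion [x, y, z, w].
In Python, from bench import ctrl gives the robot as it stands. The module is installed in compiled form; this text tells all that it offers.
- The arm moves only by the shell command python3 -m pendant 'ROWS' [OPENING]. ROWS is JSON, a list of rows, each an object with "translation": the shift along the tool's x, y, z in mm, a list of three; "turn": the turn, a rotation vector about the tool's x, y, z in rad, a list of three. A call has exactly 10 rows; each row is the pose to reach, as a shift and turn from the pose commanded when the call began, along the tool's axes at that moment; what a row does not reach only later rows make up. A row lasts 1/8 s, in which the tool goes at most 62.5 mm and 10.7 degrees, less where a joint would pass 70% of its speed; a pose out of reach is approached as far as the arm can. A call with a gripper value outside its range is refused whole. OPENING is the finger opening in mm, from 0 to 85.4, set as the call begins (- or left out, the last holds). The fingers move at their own pace and stop on an object; the grip force is fixed at half the most. Time passes only in rows, so rows that repeat a pose let the fingers close, or fill a call up. It gives the time, the measured TCP pose, the force, the opening and the grip force at its end, in the units of the state.
- ctrl.state(): the state, without advancing time (a new reading comes with each control period).
- ctrl.read_camera(name): name is "scene" or "top"; returns a dict with "pixels" (400x640x3 uint8, red, green, blue), "camera_matrix" (3x3 intrinsics, pixels), "rvec" (rotation vector, rad) and "tvec" (3), from world to camera coordinates, as OpenCV has them. Camera axes: x right, y down, z forward; pixel columns grow to the right and rows downward; lengths in m; the calibration is good to about 2 mm. A picture is of the moment at which its call begins. There is no depth.
- ctrl.sign_off(): hands the job in; it is judged then, once.
Trained networks look in a picture, given as the dict that the camera call returned (one of the last four; its "shot" number tells which), for a name from the list of things; names that differ only in an ending like _2 or _b are one class to them, and where a whole thing is asked for, a point or a joint stands for the part that bears it (a point fixed in the world has none). Each returns a list of dicts, best first, with "p" (0 to 1); they miss things now and then, are a little off and sometimes report something else, mostly with a low value. They report only what shows in the picture. A call takes as long as a camera call. They do not tell look-alikes from the thing itself.
- ctrl.spot_in(picture, thing): "xyz" ([x, y, z] in m, in the coordinates of the camera as it stood for that picture, good to about 4 mm: the middle of the surface that is visible of it).
The state is a dict: "t": time; "q": joint angles; "qvel": joint speeds; "joint_efforts": joint torques, N m; "tcp_pos": TCP position; "orientation": TCP orientation; "wrist_force": force on the tool from outside, world axes, zero at the start; "moment": the same for the moment, N m; "opening": opening from 0.0 (shut) to 1.0 (fully open); "grasp_force": force on a finger pad.
Only numpy, scipy, OpenCV 4.12 (cv2) and the standard library are available. Lean on these libraries where they do the work, as an engineer would, in place of code of your own. Each camera call takes 0.05 s, during which the arm holds its last target. There are 200 camera calls.

### The job

The hatch on the white water-filter unit is shut but not locked. Take the flat-blade key out of its wooden stand, seat its blade in the slot of the round lock on the hatch and, with the key and not the fingers, turn the lock clockwise (seen from above) a quarter turn to its stop. Leave the key standing upright, fully seated in the slot, and leave the T-handled pin key in its stand.

Things in the scene. Friction and masses are not known exactly. Their poses are not given: they have to be found in the camera images.
- blade_key: Steel flat-blade key, loose, upright in a fixed wooden stand (64x46x22 mm). Origin: underside of its collar (32 mm wide, 4 thick) resting on the stand; z up. Above: flat paddle handle, 34 mm wide (x), 12 thick (y), up to 56 mm over the origin; grip it across y, lift straight up. Below: blade 26 wide (x), 5 thick (y), 14.5 long, tip stepped to 22x2.6. Half turn about z: same.
- pin_key: The wrong key, left alone: square pin, round stem with a T bar (66 mm long, 16 thick) on top, 56 mm above its origin. It stands in a like wooden stand, left or right of the blade key. Origin: underside of its collar; z up. Behind both stands is a bread bin with a tray on top, 210 mm high, its front at x about 0.62 m; keep the arm clear of it.
- lock_slot (a point): Centre of the slot's mouth, 63 mm above the worktop, in the steel lock (54 mm wide, 19 high, rim 1 mm over this point) on the fixed white unit (150x210, 45 high). Frame turns with the lock: x along slot, z up. Slot 38x17 mm at the mouth, sloping in 5.5 mm to 32x8, 16 deep. Key fully in: its origin is here, collar on the mouth's edges. The unit's other round cap has no slot.
- hatch_lock (a joint): Angle of the lock in rad: 0 unlocked (it starts between 0 and 0.2), growing clockwise seen from above to a firm stop at 1.57, locked. Friction about 0.06 N m, no spring: it stays where it is left.
Not all that is in view belongs to the job. What is shaped like the blade_key but green or red is not meant.

How it is judged:
On the way:
1. the key's blade is in the lock's slot while the lock is still less than 0.6 rad on (horizontal distance between blade_key and lock_slot below 0.012 m and z of blade_key in the frame of lock_slot below 0.007 m and value of joint hatch_lock below 0.6 rad), for 0.1 s.
At the end, for the whole second after the job is handed in: The lock has been turned clockwise to 1.3 rad or more; the blade key stands in the slot within 12 mm of its centre, its collar within 5 mm of the slot's mouth, upright within 0.2 rad, released and at rest; the pin key is within 20 mm of where it stood (value of joint hatch_lock above 1.3 rad and horizontal distance between blade_key and lock_slot below 0.012 m and z of blade_key in the frame of lock_slot below 0.005 m and angle between blade_key's own z axis and vertical below 0.2 rad and linear speed of blade_key below 0.03 m/s and distance of pin_key from where it was at the start of the episode below 0.02 m); the robot touches nothing.
It fails at once if the fingers press on the lock itself with more than 3 N (contact force between the fingers and hatch_lock above 3 N).
It fails at once if the pin key is moved 20 mm or more (distance of pin_key from where it was at the start of the episode above 0.02 m).
It also fails if it takes over 48 s, if anything falls off the work surface, if the arm or the gripper's body presses on something with over 40 N, if the wrist force passes 120 N, or if a joint passes its speed limit or range.

## Working session

There is one attempt and no reset: what is moved stays moved. The work goes in short steps, Python scripts to look and compute and a shell command to move; the robot and the scene stay as the last step left them, time stands still between calls to the robot, and variables do not carry over. Pictures are saved under pics/ and viewed, at most 10 in all, crops included, and the job is handed in when it is done.

```bash
mkdir -p pics; cat > h.py <<'E'
import numpy as np, cv2
from bench import ctrl
from scipy.spatial.transform import Rotation as R
def shot(n,f=None):
    p=ctrl.read_camera(n)
    if f: cv2.imwrite(f,cv2.cvtColor(p['pixels'],cv2.COLOR_RGB2BGR))
    return p
def w(p,c): # camera -> world
    M=cv2.Rodrigues(np.array(p['rvec'],float))[0]; return M.T@(np.array(c)-np.array(p['tvec']).ravel())
def px(p,X):
    return cv2.projectPoints(np.array(X,float).reshape(-1,3),np.array(p['rvec'],float),np.array(p['tvec'],float),np.array(p['camera_matrix']),None)[0].reshape(-1,2)
def ray(p,uv,z): # pixel -> world at height z
    M=cv2.Rodrigues(np.array(p['rvec'],float))[0]; C=-M.T@np.array(p['tvec']).ravel()
    d=M.T@np.linalg.inv(p['camera_matrix'])@np.array([*uv,1.]); return C+d*(z-C[2])/d[2]
E
python3 - <<'E'
from h import *
for n in ['scene','top']:
    p=shot(n,f'pics/{n}0.png')
    for t in ['blade_key','pin_key','lock_slot','hatch_lock']:
        for d in ctrl.spot_in(p,t): x=w(p,d['xyz']); print(n,t,round(d['p'],2),x.round(3),px(p,x).round(0))
s=ctrl.state(); print(s['tcp_pos'],R.from_quat(s['orientation']).as_matrix().round(3))
E
```

```text
scene blade_key 0.79 [0.481 0.193 0.041] [[259. 247.]]
scene blade_key 0.76 [0.355 0.071 0.048] [[336. 232.]]
scene blade_key 0.72 [0.376 0.186 0.043] [[300. 263.]]
scene blade_key 0.65 [0.426 0.273 0.05 ] [[256. 279.]]
scene pin_key 0.89 [0.45  0.106 0.071] [[292. 219.]]
scene pin_key 0.74 [ 0.477 -0.199  0.062] [[347. 154.]]
scene pin_key 0.65 [0.43  0.273 0.05 ] [[254. 278.]]
scene lock_slot 0.72 [ 0.482 -0.196  0.058] [[345. 155.]]
scene hatch_lock 0.75 [ 0.478 -0.198  0.063] [[346. 154.]]
top blade_key 0.66 [0.355 0.058 0.068] [[310. 236.]]
top blade_key 0.62 [0.379 0.173 0.059] [[257. 224.]]
top blade_key 0.6 [0.483 0.182 0.06 ] [[254. 175.]]
top blade_key 0.51 [0.431 0.262 0.064] [[216. 198.]]
top pin_key 0.81 [0.453 0.098 0.068] [[292. 189.]]
top lock_slot 0.68 [ 0.479 -0.209  0.062] [[436. 180.]]
top hatch_lock 0.81 [ 0.484 -0.212  0.061] [[438. 178.]]
[ 0.19588378 -0.59348814  0.23925423] [[ 0.95   0.313 -0.   ]
 [ 0.313 -0.95   0.   ]
 [ 0.    -0.    -1.   ]]
```

View pics/scene0.png

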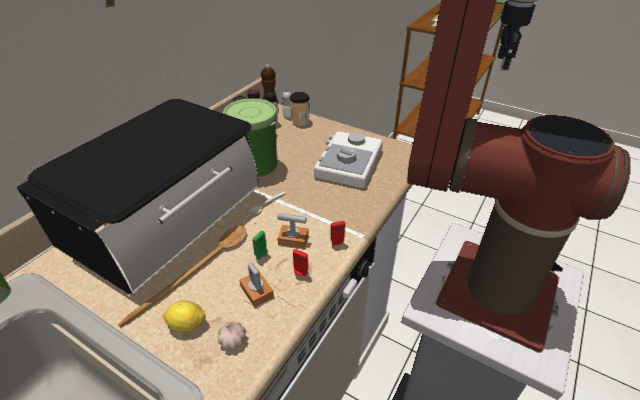

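View pics/top0.png

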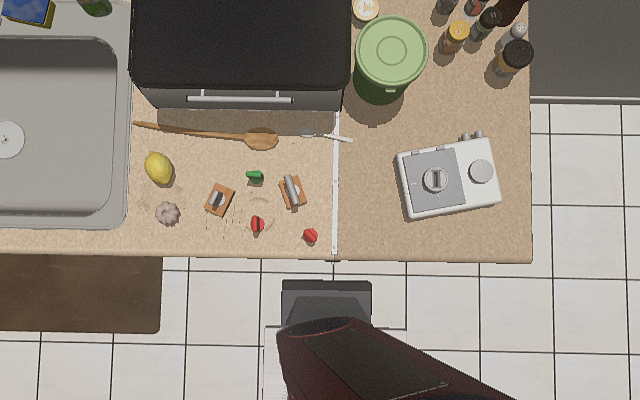

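The steel-grey paddle in the wooden stand at scene (255,280), top (217,198), is my candidate for the blade key. The look-alikes are:
- green: scene (259,247), top (254,175)
- red: scene (300,263), top (257,224)
- red: scene (336,232), top (310,236)
- T-bar pin key: scene (292,219), top (292,189)

The slotted lock is at scene (346,155), top (436,179). The plain cap is at top (481,171).

Next is one close crop to check the choice and read the angles.

```bash
python3 - <<'E'
from h import *
a=cv2.imread('pics/top0.png'); b=cv2.imread('pics/scene0.png')
f=lambda i,u,v:cv2.resize(i[v-25:v+25,u-33:u+33],(396,300),interpolation=cv2.INTER_CUBIC)
cv2.imwrite('pics/c1.png',np.vstack([np.hstack([f(a,217,198),f(a,436,179)]),np.hstack([f(b,256,284),f(b,347,156)])]))
E
```

```text
(no output)
```

View pics/c1.png

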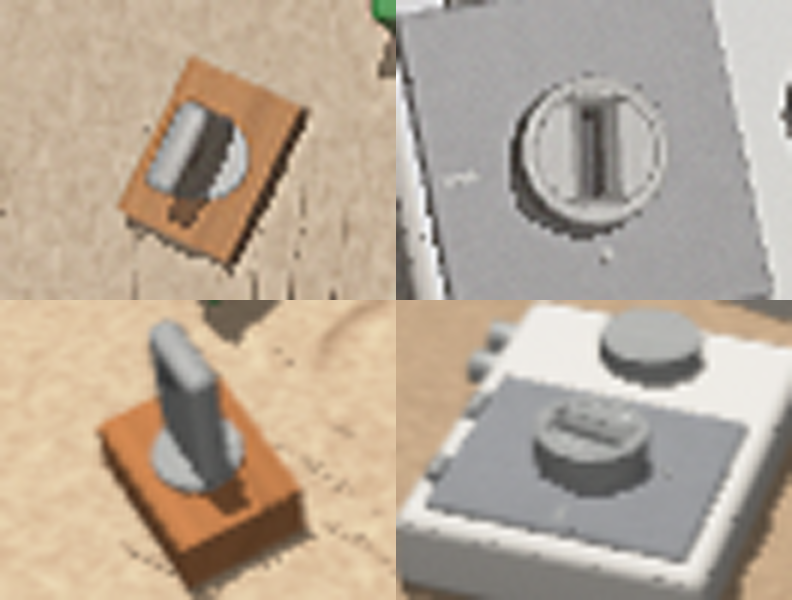

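```bash
python3 - <<'E'
from h import *
T=shot('top');S=shot('scene')
t=lambda u,v,o:(o[0]+u/6,o[1]+v/6)
k=(184,173);l=(403,154);ks=(223,259);ls=(314,131)
st=[ray(T,t(*c,k),.022)[:2] for c in [(192,57),(303,108),(230,262),(122,207)]]
st=np.array(st);print('stand',st.round(4),st.mean(0).round(4),np.linalg.norm(np.diff(st,axis=0),axis=1))
e=(st[0]-st[3]+st[1]-st[2]);print('long ang',np.degrees(np.arctan2(e[1],e[0])))
print('collar',ray(T,t(198,152,k),.026),ray(S,t(198,155,ks),.026))
print('paddle top',ray(T,t(176,147,k),.078))
a,b=ray(T,t(190,103,k),.078),ray(T,t(163,190,k),.078);print(np.degrees(np.arctan2(*(a-b)[1::-1])))
print('slot',ray(T,t(199,148,l),.064),ray(S,t(197,128,ls),.064))
for n,P,o,pts in [('T',T,l,[(182,97),(224,97),(224,198),(182,200)]),('S',S,ls,[(161,103),(228,130),(222,148),(155,133)])]:
  q=np.array([ray(P,t(*c,o),.063)[:2] for c in pts]);print(n,q.round(4),q.mean(0).round(4))
# stand sub-pixel colour segmentation
# lock rim
print(px(T,[[.48,-.205,.064],[.49,-.205,.064],[.48,-.205,.063+.019]]))
E
```

```text
stand [[0.4692 0.2712]
 [0.4509 0.2292]
 [0.3932 0.2546]
 [0.4129 0.2954]] [0.4315 0.2626] [0.04584035 0.06303433 0.04532441]
long ang -23.46750642820051
collar [0.4335452 0.266964  0.026    ] [0.43054739 0.27005644 0.026     ]
paddle top [0.43169056 0.26364347 0.078     ]
-15.382849857995431
slot [ 0.48125433 -0.20838335  0.064     ] [ 0.47934138 -0.20355599  0.064     ]
T [[ 0.4996 -0.2026]
 [ 0.4998 -0.2176]
 [ 0.4636 -0.2175]
 [ 0.4627 -0.2026]] [ 0.4814 -0.2101]
S [[ 0.5046 -0.2144]
 [ 0.4669 -0.211 ]
 [ 0.4623 -0.1965]
 [ 0.4946 -0.191 ]] [ 0.4821 -0.2032]
[[434.57657387 179.22441375]
 [434.56891234 174.56692079]
 [436.79671824 178.26435206]]
```

```bash
cat >> h.py <<'E'
def to(x,y,z,deg):
    s=ctrl.state(); r=R.from_quat(s['orientation']); g=R.from_matrix(np.array([[np.cos(np.radians(deg)),np.sin(np.radians(deg)),0],[np.sin(np.radians(deg)),-np.cos(np.radians(deg)),0],[0,0,-1]]))
    print('t',s['t'],'shift mm',(r.inv().apply(np.array([x,y,z])-s['tcp_pos'])*1000).round(1),'turn',(r.inv()*g).as_rotvec().round(3),'q',np.round(s['q'],2))
E
python3 -m pendant '[{"translation":[493,-742,0],"turn":[0,0,-2.41]},{"translation":[493,-742,0],"turn":[0,0,-2.41]},{"translation":[493,-742,0],"turn":[0,0,-2.41]},{"translation":[493,-742,0],"turn":[0,0,-2.41]},{"translation":[493,-742,0],"turn":[0,0,-2.41]},{"translation":[493,-742,0],"turn":[0,0,-2.41]},{"translation":[493,-742,0],"turn":[0,0,-2.41]},{"translation":[493,-742,0],"turn":[0,0,-2.41]},{"translation":[493,-742,0],"turn":[0,0,-2.41]},{"translation":[493,-742,0],"turn":[0,0,-2.41]}]' 50
python3 -c "
from h import *
to(.432,.265,.150,156.5)"
```

```text
t: 1.85
tcp_pos: [0.3616, 0.0112, 0.24]
orientation: [0.454, 0.891, 0.0, 0.001]
wrist_force: [0.7, -0.5, -0.2]
opening: 0.588
grasp_force: 0.0
t 1.85 shift mm [164.  206.1  90. ] turn [ 0.001  0.002 -0.532] q [-0.19 -0.47  2.15 -0.    1.46 -0.82]
```

```bash
python3 -m pendant '[{"translation":[164,206,30],"turn":[0,0,-0.53]},{"translation":[164,206,30],"turn":[0,0,-0.53]},{"translation":[164,206,30],"turn":[0,0,-0.53]},{"translation":[164,206,60],"turn":[0,0,-0.53]},{"translation":[164,206,90],"turn":[0,0,-0.53]},{"translation":[164,206,90],"turn":[0,0,-0.53]},{"translation":[164,206,100],"turn":[0,0,-0.53]},{"translation":[164,206,100],"turn":[0,0,-0.53]},{"translation":[164,206,100],"turn":[0,0,-0.53]},{"translation":[164,206,100],"turn":[0,0,-0.53]}]'
python3 - <<'E'
from h import *
to(.432,.265,.044,156.5)
T=shot('top');S=shot('scene')
im=[]
for P in (T,S):
    c=px(P,[.432,.265,.07])[0].astype(int); a=cv2.cvtColor(P['pixels'],cv2.COLOR_RGB2BGR)
    v,u=max(c[1]-45,0),c[0]-33
    im.append(cv2.resize(a[v:v+75,u:u+66],(396,450),interpolation=cv2.INTER_CUBIC))
cv2.imwrite('pics/c2.png',np.hstack(im))
E
```

```text
t: 3.1
tcp_pos: [0.4334, 0.2624, 0.1404]
orientation: [0.208, 0.978, 0.001, 0.001]
wrist_force: [0.2, -0.9, -1.4]
opening: 0.582
grasp_force: 0.0
t 3.1 shift mm [ 2.5  1.6 96.4] turn [ 0.001  0.001 -0.008] q [ 0.39  0.03  1.93  0.    1.18 -0.76]
```

View pics/c2.png

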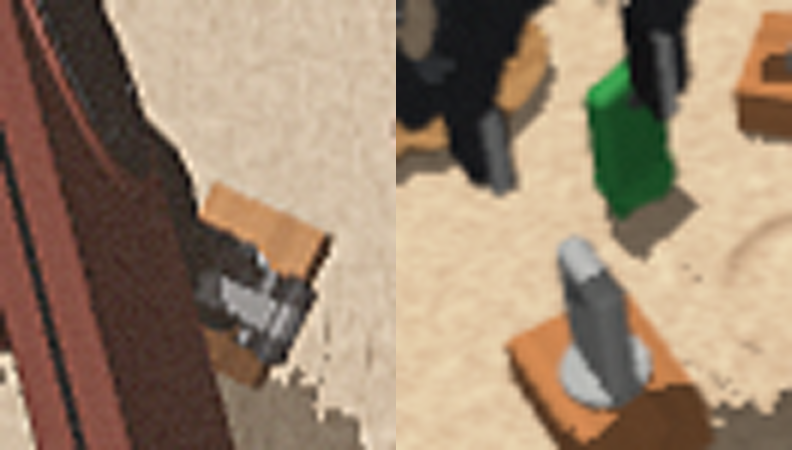

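The open fingers are centred above the steel key. The right view has the paddle at crop (595,320) and the fingertips on either side of it, above. Going down.

```bash
python3 -m pendant '[{"translation":[2,1,30],"turn":[0,0,-0.01]},{"translation":[2,1,60],"turn":[0,0,-0.01]},{"translation":[2,1,80],"turn":[0,0,-0.01]},{"translation":[2,1,90],"turn":[0,0,-0.01]},{"translation":[2,1,96],"turn":[0,0,-0.01]},{"translation":[2,1,96],"turn":[0,0,-0.01]},{"translation":[2,1,96],"turn":[0,0,-0.01]},{"translation":[2,1,96],"turn":[0,0,-0.01]},{"translation":[2,1,96],"turn":[0,0,-0.01]},{"translation":[2,1,96],"turn":[0,0,-0.01]}]'
python3 -m pendant '[{"translation":[0,0,0],"turn":[0,0,0]},{"translation":[0,0,0],"turn":[0,0,0]},{"translation":[0,0,0],"turn":[0,0,0]},{"translation":[0,0,0],"turn":[0,0,0]},{"translation":[0,0,0],"turn":[0,0,0]},{"translation":[0,0,0],"turn":[0,0,0]},{"translation":[0,0,0],"turn":[0,0,0]},{"translation":[0,0,0],"turn":[0,0,0]},{"translation":[0,0,0],"turn":[0,0,0]},{"translation":[0,0,0],"turn":[0,0,0]}]' 0
python3 -c "
from h import *
print(ctrl.state()['moment'])
to(.432,.265,.044,156.5)"
```

```text
t: 4.45
tcp_pos: [0.4315, 0.2644, 0.0435]
orientation: [0.202, 0.979, 0.0, 0.0]
wrist_force: [0.7, 0.2, -0.2]
opening: 0.584
grasp_force: 0.0
t: 5.7
tcp_pos: [0.4316, 0.2645, 0.0434]
orientation: [0.203, 0.979, 0.0, 0.0]
wrist_force: [1.3, 3.1, -0.1]
opening: 0.133
grasp_force: 58.7
[ 0.5641221  -0.29572186 -0.05623404]
t 5.7 shift mm [-0.2  0.6 -0.6] turn [0.    0.    0.002] q [ 0.39  0.18  1.98  0.    0.98 -0.77]
```

```bash
python3 -m pendant '[{"translation":[0,0,-10],"turn":[0,0,0]},{"translation":[0,0,-20],"turn":[0,0,0]},{"translation":[0,0,-35],"turn":[0,0,0]},{"translation":[0,0,-60],"turn":[0,0,0]},{"translation":[0,0,-90],"turn":[0,0,0]},{"translation":[0,0,-120],"turn":[0,0,0]},{"translation":[0,0,-120],"turn":[0,0,0]},{"translation":[0,0,-120],"turn":[0,0,0]},{"translation":[0,0,-120],"turn":[0,0,0]},{"translation":[0,0,-120],"turn":[0,0,0]}]'
python3 - <<'E'
from h import *
to(.481,-.207,.163,180)
T=shot('top');S=shot('scene')
im=[]
for P,X in ((T,[.482,-.207,.06]),(S,[.432,.265,.13])):
    c=px(P,X)[0].astype(int); a=cv2.cvtColor(P['pixels'],cv2.COLOR_RGB2BGR)
    v,u=max(c[1]-37,0),c[0]-33
    im.append(cv2.resize(a[v:v+75,u:u+66],(396,450),interpolation=cv2.INTER_CUBIC))
cv2.imwrite('pics/c3.png',np.hstack(im))
E
```

```text
t: 6.95
tcp_pos: [0.4307, 0.264, 0.1621]
orientation: [0.203, 0.979, -0.001, -0.001]
wrist_force: [0.4, 0.3, -0.9]
opening: 0.135
grasp_force: 59.8
t 6.95 shift mm [-233.  -412.4   -0.6] turn [-0.001 -0.002 -0.408] q [ 0.39  0.01  1.91 -0.    1.23 -0.77]
```

View pics/c3.png

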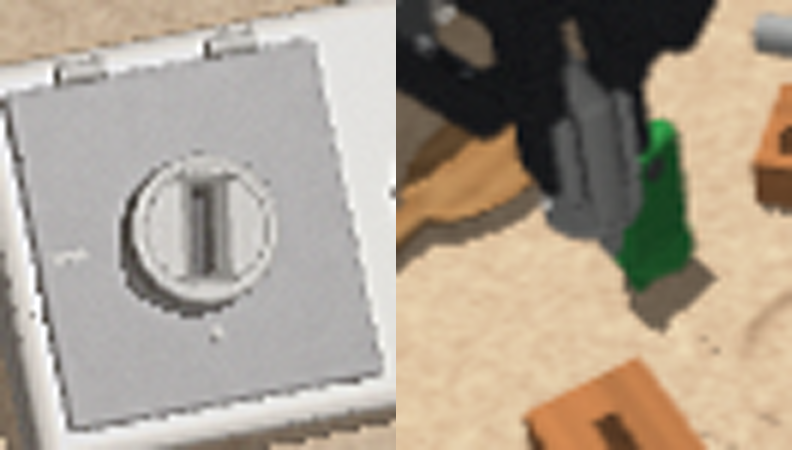

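The key is out of the stand and in the grip (right crop). The lock is untouched, with its slot along world x at crop (203,230).

```bash
python3 -m pendant '[{"translation":[-233,-412,0],"turn":[0,0,-0.41]},{"translation":[-233,-412,0],"turn":[0,0,-0.41]},{"translation":[-233,-412,0],"turn":[0,0,-0.41]},{"translation":[-233,-412,0],"turn":[0,0,-0.41]},{"translation":[-233,-412,0],"turn":[0,0,-0.41]},{"translation":[-233,-412,0],"turn":[0,0,-0.41]},{"translation":[-233,-412,0],"turn":[0,0,-0.41]},{"translation":[-233,-412,0],"turn":[0,0,-0.41]},{"translation":[-233,-412,0],"turn":[0,0,-0.41]},{"translation":[-233,-412,0],"turn":[0,0,-0.41]}]'
python3 -m pendant '[{"translation":[0,0,0],"turn":[0,0,0]},{"translation":[0,0,20],"turn":[0,0,0]},{"translation":[0,0,40],"turn":[0,0,0]},{"translation":[0,0,45],"turn":[0,0,0]},{"translation":[0,0,50],"turn":[0,0,0]},{"translation":[0,0,50],"turn":[0,0,0]},{"translation":[0,0,50],"turn":[0,0,0]},{"translation":[0,0,50],"turn":[0,0,0]},{"translation":[0,0,50],"turn":[0,0,0]},{"translation":[0,0,50],"turn":[0,0,0]}]'
python3 - <<'E'
from h import *
to(.481,-.207,.0844,180)
T=shot('top');S=shot('scene')
im=[]
for P in (T,S):
    c=px(P,[.482,-.207,.075])[0].astype(int); a=cv2.cvtColor(P['pixels'],cv2.COLOR_RGB2BGR)
    v,u=max(c[1]-37,0),c[0]-33
    print(u,v)
    im.append(cv2.resize(a[v:v+75,u:u+66],(396,450),interpolation=cv2.INTER_CUBIC))
cv2.imwrite('pics/c4.png',np.hstack(im))
E
```

```text
t: 8.3
tcp_pos: [0.4815, -0.2058, 0.1628]
orientation: [-0.001, 1.0, 0.001, -0.001]
wrist_force: [0.3, 0.8, -1.3]
opening: 0.13
grasp_force: 60.0
t: 9.55
tcp_pos: [0.4819, -0.2064, 0.1134]
orientation: [-0.001, 1.0, -0.0, 0.0]
wrist_force: [0.3, 0.3, -0.4]
opening: 0.133
grasp_force: 60.0
t 9.55 shift mm [ 0.9 -0.6 29. ] turn [-0.     0.     0.002] q [-0.56  0.11  1.9   0.    1.13 -2.13]
403 140
313 111
```

View pics/c4.png

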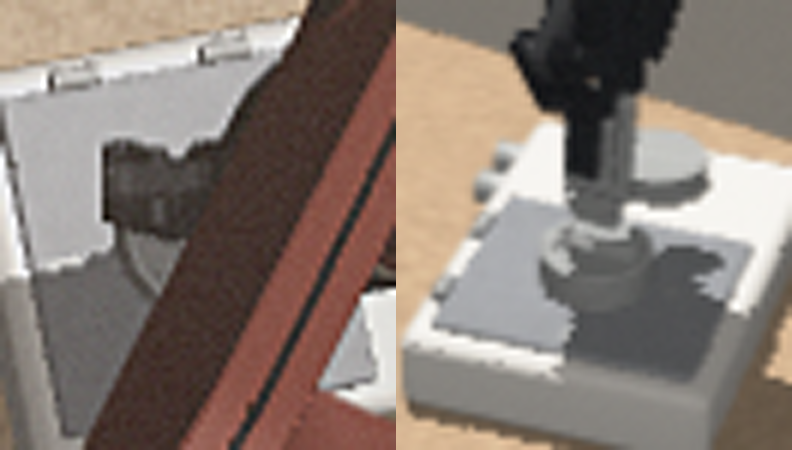

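In the right crop the key is directly over the lock, with the blade at about (597,225) and the lock's centre at (598,250). Lowering in two steps.

```bash
python3 -m pendant '[{"translation":[0,0,6],"turn":[0,0,0]},{"translation":[0,0,12],"turn":[0,0,0]},{"translation":[0,0,16],"turn":[0,0,0]},{"translation":[0,0,18],"turn":[0,0,0]},{"translation":[0,0,20],"turn":[0,0,0]},{"translation":[0,0,22],"turn":[0,0,0]},{"translation":[0,0,22],"turn":[0,0,0]},{"translation":[0,0,22],"turn":[0,0,0]},{"translation":[0,0,22],"turn":[0,0,0]},{"translation":[0,0,22],"turn":[0,0,0]}]'
python3 -c "
from h import *
print(ctrl.state()['moment'])"
```

```text
t: 10.9
tcp_pos: [0.4819, -0.2063, 0.0914]
orientation: [-0.001, 1.0, -0.0, 0.0]
wrist_force: [-0.4, -0.7, -0.3]
opening: 0.135
grasp_force: 60.0
[-0.02913883  0.02679043 -0.02207839]
```

No contact force, so the tip is inside. On to full depth.

```bash
python3 -m pendant '[{"translation":[0,0,2],"turn":[0,0,0]},{"translation":[0,0,3],"turn":[0,0,0]},{"translation":[0,0,4],"turn":[0,0,0]},{"translation":[0,0,5],"turn":[0,0,0]},{"translation":[0,0,6],"turn":[0,0,0]},{"translation":[0,0,7],"turn":[0,0,0]},{"translation":[0,0,7.5],"turn":[0,0,0]},{"translation":[0,0,7.5],"turn":[0,0,0]},{"translation":[0,0,7.5],"turn":[0,0,0]},{"translation":[0,0,7.5],"turn":[0,0,0]}]'
python3 -c "
from h import *
print(ctrl.state()['moment'])"
```

```text
t: 12.15
tcp_pos: [0.4821, -0.2066, 0.0843]
orientation: [-0.001, 1.0, -0.0, 0.0]
wrist_force: [-1.8, -2.9, 5.4]
opening: 0.134
grasp_force: 60.8
[-0.63538552  0.22668172  0.027365  ]
```

```bash
python3 -m pendant '[{"translation":[0,0,0],"turn":[0,0,0.1]},{"translation":[0,0,0],"turn":[0,0,0.2]},{"translation":[0,0,0],"turn":[0,0,0.3]},{"translation":[0,0,0],"turn":[0,0,0.4]},{"translation":[0,0,0],"turn":[0,0,0.5]},{"translation":[0,0,0],"turn":[0,0,0.6]},{"translation":[0,0,0],"turn":[0,0,0.7]},{"translation":[0,0,0],"turn":[0,0,0.8]},{"translation":[0,0,0],"turn":[0,0,0.8]},{"translation":[0,0,0],"turn":[0,0,0.8]}]'
python3 -c "
from h import *
print(ctrl.state()['moment'])
to(.482,-.2066,.0843,95)"
```

```text
t: 13.4
tcp_pos: [0.4822, -0.2072, 0.0843]
orientation: [0.388, 0.921, -0.001, 0.001]
wrist_force: [-0.8, -5.1, 4.7]
opening: 0.133
grasp_force: 60.6
[-0.94973664  0.23755136  0.02299382]
t 13.4 shift mm [0.6 0.2 0. ] turn [0.    0.002 0.686] q [-0.56  0.15  1.92 -0.    1.07 -1.33]
```

```bash
python3 -m pendant '[{"translation":[0,0,0],"turn":[0,0,0.1]},{"translation":[0,0,0],"turn":[0,0,0.2]},{"translation":[0,0,0],"turn":[0,0,0.3]},{"translation":[0,0,0],"turn":[0,0,0.4]},{"translation":[0,0,0],"turn":[0,0,0.5]},{"translation":[0,0,0],"turn":[0,0,0.55]},{"translation":[0,0,0],"turn":[0,0,0.6]},{"translation":[0,0,0],"turn":[0,0,0.65]},{"translation":[0,0,0],"turn":[0,0,0.65]},{"translation":[0,0,0],"turn":[0,0,0.65]}]'
python3 -c "
from h import *
print(ctrl.state()['moment'])
to(.482,-.2066,.0843,90)"
```

```text
t: 14.65
tcp_pos: [0.482, -0.2072, 0.0843]
orientation: [0.662, 0.749, -0.001, 0.001]
wrist_force: [-1.8, -5.3, 5.0]
opening: 0.132
grasp_force: 60.8
[-1.06817831  0.34944956 -0.01085862]
t 14.65 shift mm [ 0.6  0.1 -0. ] turn [0.    0.002 0.123] q [-0.56  0.15  1.92 -0.    1.07 -0.68]
```

```bash
python3 -m pendant '[{"translation":[0,0,0],"turn":[0,0,0.03]},{"translation":[0,0,0],"turn":[0,0,0.06]},{"translation":[0,0,0],"turn":[0,0,0.09]},{"translation":[0,0,0],"turn":[0,0,0.12]},{"translation":[0,0,0],"turn":[0,0,0.15]},{"translation":[0,0,0],"turn":[0,0,0.18]},{"translation":[0,0,0],"turn":[0,0,0.2]},{"translation":[0,0,0],"turn":[0,0,0.2]},{"translation":[0,0,0],"turn":[0,0,0.2]},{"translation":[0,0,0],"turn":[0,0,0.2]}]'
python3 -c "
from h import *
print(ctrl.state()['moment'])
to(.482,-.2066,.0843,90)"
```

```text
t: 15.9
tcp_pos: [0.482, -0.2072, 0.0843]
orientation: [0.733, 0.68, -0.001, 0.001]
wrist_force: [-1.7, -7.3, 5.1]
opening: 0.132
grasp_force: 63.0
[-0.93334195  0.29723667  1.01399009]
t 15.9 shift mm [ 0.6 -0.   0. ] turn [ 0.     0.002 -0.075] q [-0.56  0.15  1.92 -0.    1.07 -0.48]
```

The moment has jumped to 1.0 N m, so this is the stop. I'll ease off, open, and retreat straight up.

```bash
python3 -m pendant '[{"translation":[0,0,0],"turn":[0,0,-0.03]},{"translation":[0,0,0],"turn":[0,0,-0.06]},{"translation":[0,0,0],"turn":[0,0,-0.06]},{"translation":[0,0,0],"turn":[0,0,-0.06]},{"translation":[0,0,0],"turn":[0,0,-0.06]},{"translation":[0,0,0],"turn":[0,0,-0.06]},{"translation":[0,0,0],"turn":[0,0,-0.06]},{"translation":[0,0,0],"turn":[0,0,-0.06]},{"translation":[0,0,0],"turn":[0,0,-0.06]},{"translation":[0,0,0],"turn":[0,0,-0.06]}]'
python3 -m pendant '[{"translation":[0,0,0],"turn":[0,0,0]},{"translation":[0,0,0],"turn":[0,0,0]},{"translation":[0,0,0],"turn":[0,0,0]},{"translation":[0,0,0],"turn":[0,0,0]},{"translation":[0,0,0],"turn":[0,0,0]},{"translation":[0,0,0],"turn":[0,0,0]},{"translation":[0,0,0],"turn":[0,0,0]},{"translation":[0,0,0],"turn":[0,0,0]},{"translation":[0,0,0],"turn":[0,0,0]},{"translation":[0,0,0],"turn":[0,0,0]}]' 50
python3 -m pendant '[{"translation":[0,0,-15],"turn":[0,0,0]},{"translation":[0,0,-35],"turn":[0,0,0]},{"translation":[0,0,-60],"turn":[0,0,0]},{"translation":[0,0,-100],"turn":[0,0,0]},{"translation":[0,0,-130],"turn":[0,0,0]},{"translation":[0,0,-130],"turn":[0,0,0]},{"translation":[0,0,-130],"turn":[0,0,0]},{"translation":[0,0,-130],"turn":[0,0,0]},{"translation":[0,0,-130],"turn":[0,0,0]},{"translation":[0,0,-130],"turn":[0,0,0]}]'
python3 - <<'E'
from h import *
S=shot('scene')
for d in ctrl.spot_in(S,'blade_key'): x=w(S,d['xyz']); print(round(d['p'],2),x.round(3))
c=px(S,[.482,-.207,.09])[0].astype(int); a=cv2.cvtColor(S['pixels'],cv2.COLOR_RGB2BGR)
v,u=max(c[1]-37,0),c[0]-33
cv2.imwrite('pics/c5.png',cv2.resize(a[v:v+75,u:u+66],(396,450),interpolation=cv2.INTER_CUBIC))
E
```

```text
t: 17.15
tcp_pos: [0.482, -0.2072, 0.0843]
orientation: [0.713, 0.702, -0.001, 0.001]
wrist_force: [-2.4, -5.1, 4.9]
opening: 0.13
grasp_force: 61.0
t: 18.4
tcp_pos: [0.4819, -0.2063, 0.0838]
orientation: [0.713, 0.701, 0.0, -0.0]
wrist_force: [0.4, -0.6, -0.3]
opening: 0.584
grasp_force: 0.0
t: 19.65
tcp_pos: [0.4816, -0.2061, 0.2131]
orientation: [0.713, 0.701, -0.0, -0.001]
wrist_force: [0.8, -0.2, 0.8]
opening: 0.584
grasp_force: 0.0
0.88 [0.375 0.187 0.048]
0.83 [0.484 0.192 0.04 ]
0.52 [0.356 0.075 0.05 ]
0.49 [ 0.476 -0.197  0.089]
```

View pics/c5.png

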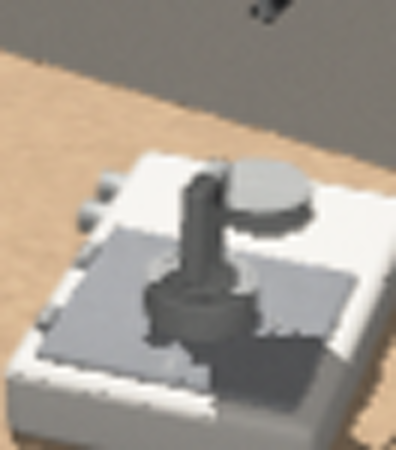

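The key stands upright in the lock at crop (200,235), with its collar on the rim at about (200,280) and the paddle now turned a quarter. The fingers are clear of it. Handing in.

```bash
python3 -c "
from bench import ctrl
print(ctrl.sign_off())"
```

```text
the job is handed in; nothing more can be done
None
```

I handed the job in at about 20 s: the steel blade key is seated upright in the lock and released, the lock is turned clockwise to its stop (moment jumped to 1.0 N m there), and the pin key was never touched; sign-off returned no verdict.

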